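Pin the swivel meter tray to its sloping stand

TASK

Leave the locking pin in its block while you push the meter's swivel tray by its outer corner, round its pivot, until its ear lies over the window in the sloping stand. Then take the pin, put it through the hole in the ear and, swinging the tray a little to and fro with it, feel for the hole of the keeper plate hidden beneath, and push the pin fully home, its head down on the ear, so that the tray is locked. Let go, and leave the other things on the table where they are.

Things in the scene. Friction and masses are not known exactly. Their poses are not given: they have to be found in the camera images.
- stand: Sheet-metal stand fixed to the table, 260 (x) by 280 mm (y). Origin: centre of its underside, on the table; z up, +x roughly towards the robot. Its solid deck slopes up towards +x at 27 degrees (up-slope = (cos27,0,sin27), normal = (-sin27,0,cos27) in this frame); the deck's middle is 100 mm above the origin; the deck is 294 mm long up-slope by 280 mm wide, 4 mm thick, one window.
- window (a point): Middle of the deck's only window, at the level of the deck's surface, 30 mm up-slope and 65 mm to +y of the deck's middle; 48 mm long up-slope, 28 mm across. Axes: x up-slope, y across, z the deck's normal. Under it, its top 4 mm below the deck's surface, lies the steel keeper plate, 16 mm thick, with one 10 mm through hole and free space below.
- pivot (a point): Point on the deck's surface on the tray's pivot axis, 150 mm to -y of the window's middle; axes as window. The keeper's hole is also 150 mm from this axis, so the ear's hole passes over it, but at a place not measured: the keeper is clamped where the tray joint would be anywhere from -0.08 to +0.08 (12 mm either way). The tray covers it; feel for it with the pin.
- tray (a joint): Heading of the swivel tray about the pivot, rad: 0 = it points straight across the slope (+y of the stand), its ear hole over the window's middle; positive = ear swung down-slope. Runs from -0.12 (a stop) to 1.0, starts between 0.5 and 0.8. A stiff pivot (friction about 0.45 N m) keeps it where it is left; pushing at the outer corner takes 2 to 7 N.
- ear_hole (a point): Centre of the upper mouth of the 10 mm through hole in the tray's flat aluminium ear, 150 mm from the pivot axis. z = deck's normal, y = from the pivot to the ear, x = up-slope when the joint is 0. The ear is 8 mm thick, 40 mm wide (x) and ends 20 mm beyond the hole (+y); its top is 11 mm and its underside 3 mm above the deck's surface.
- tray_corner (a point): Top of the outer corner of the tray's front lip; axes as ear_hole, from which it lies 45 mm to -x, 35 mm to -y, 19 mm up. The tray, 90 mm wide (x) and 145 mm long (y), has upright lips on both long sides, tops 30 mm above the deck. The front lip's outer face runs from here along -y and can be pushed. A meter unit on the tray (top 63 mm above the deck) ends 43 mm short of the ear hole.
- pin: Locking pin. Origin: centre of the shoulder, the underside of its head; z points from the shank to the head. Head 14 mm (x) by 26 mm (y) by 34 mm (z, above the origin), to be gripped across its 14 mm; below the origin a round steel shank 8 mm thick and 42 mm long, its last 5 mm tapering to 5 mm. About 80 g. Starts standing upright in pin_block.
- pin_tip (a point): Centre of the lower end of the pin's shank, 42 mm below the pin's origin. Axes as the pin.
- pin_block: Grey block fixed to the table, 50 x 50 x 52 mm, origin at the centre of its underside, with a 10 mm hole, 46 mm deep, in the middle of its top, where the pin stands with its shoulder on the block's top. To the left or to the right of the stand.
- mug: white mug, 90 mm high, 76 mm across; loose, a bystander, origin at its underside
- screwdriver: screwdriver lying on the table; loose, a bystander
- spanner: open-ended spanner lying on the table; loose, a bystander
- parts_tray: grey divided parts tray, 100 x 140 x 35 mm; loose, a bystander, origin at its underside
- tin: small round tin, 60 mm across, 70 mm high; loose, a bystander, origin at its underside
- spool: black empty spool, 56 mm across, 42 mm high; loose, a bystander, origin at its underside
- battery: dark battery block, 60 x 40 x 45 mm; loose, a bystander, origin at its underside

How it is judged:
On the way:
1. the tray is pushed round until its ear lies over the window (joint below 0.12) while the pin still stands in its block (value of joint tray below 0.12 rad and distance of pin from where it was at the start of the episode below 0.01 m), for 0.2 s.
At the end, for the whole second after the job is handed in: The pin stands through the ear's hole and the keeper's hole: its shoulder within 4.5 mm of the ear hole's upper mouth, its tip at least 36 mm below that mouth, its axis within 0.2 rad of the hole's, the tray's ear over the window (joint below 0.12), pin and tray at rest and let go (value of joint tray below 0.12 rad and distance between pin and ear_hole below 0.0045 m and angle between the z axis of pin and the z axis of ear_hole, either way round below 0.2 rad and z of pin_tip in the frame of ear_hole below -0.036 m and linear speed of pin below 0.02 m/s and velocity of joint tray between -0.05 and 0.05 rad/s); the robot touches nothing.
It fails at once if one of the loose bystanders (mug, screwdriver, spanner, parts tray, tin, spool, battery) is shifted by more than 25 mm (distance of any of mug, screwdriver, spanner, parts_tray, tin, spool, battery from where it was at the start of the episode above 0.025 m).
It also fails if it takes over 67 s, if anything falls off the work surface, if the arm or the gripper's body presses on something with over 40 N, if the wrist force passes 120 N, or if a joint passes its speed limit or range.

ROBOT

A 7-joint arm with a two-finger parallel gripper is mounted at the origin on the work surface. World frame = base frame: x ahead of the robot, y to its left, z up, the work surface at z = 0. Lengths are in m, angles in rad, forces in N, time in s.
With the tool pointing down it reaches from about 0.425 to 0.825 m from the base axis. Payload 3.6 kg.
Tool frame: the origin (TCP) lies at the very end of the fingers, on their centre line; the grasp point (between the pads) lies 19 mm behind it; z points along the fingers, y is the direction in which the jaws open and shut (so a half turn about z gives the same grasp; the last joint's range is limited). The gripper opens to 93 mm and grips with 3 to 60 N. Pads are 15 mm wide; open, the fingers measure 128 mm over their backs; the gripper's body (75 mm by 188 mm) begins 65 mm behind the grasp point.
Start: joints at [-1.367, 0.615, -0.013, 1.423, 0.008, 1.103, -0.04], TCP at [0.148, 0.633, 0.219] pointing down, gripper open.
Joint ranges: [-3.12, 3.12], [-0.3, 2.06], [-1.34, 1.32], [0.26, 2.42], [-1.36, 4.5], [0.01, 1.98], [-2.84, 2.84]. Speed limits (rad/s): [2.79, 2.79, 3.14, 3.14, 3.14, 3.14, 3.14].

INTERFACE

Orientations are given as a rotation vector (axis times angle).
In Python, from bench import arm gives the robot as it stands.
- The arm moves only by the tool apply_moves, never from a script. Its argument "motion" is a list of rows, each an object of numbers: "tx", "ty", "tz": the shift along the tool's x, y, z in cm; "ax", "ay", "az": the turn, a rotation vector about the tool's x, y, z in degrees. A call has 1 to 5 rows; each row shifts and turns the commanded pose from where the row before left it, along the tool's axes as they then stand; what a row does not reach is not made up. A row lasts 1/10 s, in which the tool goes at most 50 mm and 8.59 degrees, less where a joint would pass 70% of its speed; a pose out of reach is approached as far as the arm can. A call with a gripper value outside its range is refused whole. "gripper" is the opening, from -1 (shut) to 1 (fully open), set as the call begins (left out, the last holds). The fingers move at their own pace and stop on an object; "squeeze" is the grip in N (left out, the last holds). Time passes only in rows, so rows that do not move let the fingers close. It gives the time, the measured TCP pose, the force and the opening at its end, in the units of the state.
- arm.sense(): the state, without advancing time (a new reading comes with each control period).
- arm.capture(name): name is "scene" or "top" or "wrist"; returns a dict with "pixels" (384x512x3 uint8, red, green, blue), "intrinsics" (3x3 intrinsics, pixels), "R" (3x3) and "t" (3): a world point X has camera coordinates R X + t. Camera axes: x right, y down, z forward; pixel columns grow to the right and rows downward; lengths in m; the calibration is good to about 2 mm. A picture is of the moment at which its call begins. There is no depth.
- arm.sign_off(): hands the job in, once; it reports no verdict.
The state is a dict: "time": time; "joint_pos": joint angles; "joint_velocities": joint speeds; "joint_torque": joint torques, N m; "tool_pos": TCP position; "tool_rot": TCP orientation; "force": force on the tool from outside, world axes, zero at the start; "moment": the same for the moment, N m; "width": opening from 0.0 (shut) to 1.0 (fully open).
Only numpy, scipy, OpenCV 4.12 (cv2) and the standard library are available. Lean on these libraries where they do the work, as an engineer would, in place of code of your own. Each camera call takes 0.05 s, during which the arm holds its last target. There are 200 camera calls.

## Working session

There is one attempt and no reset: what is moved stays moved. The work goes in short steps, Python scripts to look and compute and a tool call to move; the robot and the scene stay as the last step left them, time stands still between calls to the robot, and variables do not carry over. Pictures are saved under pics/ and viewed, about 8 in all and at most 12, crops included, and the job is handed in when it is done.

Besides the shell and the picture viewer there is one more tool, called after "Emit:" by a JSON object that holds its "api" and its "payload", one argument or row to a line. apply_moves: Moves the arm, as the interface text tells. Its arguments: {"type":"object","properties":{"motion":{"type":"array"},"gripper":{"type":"number"},"squeeze":{"type":"number"}},"required":["motion"]}

```bash
mkdir -p pics; ls; python3 - <<'E'
from bench import arm
import cv2,numpy as np
s=arm.sense(); print({k:np.round(v,3) for k,v in s.items()})
for n in ("scene","top"):
    c=arm.capture(n); cv2.imwrite(f"pics/{n}0.png",cv2.resize(c["pixels"][:,:,::-1],(800,600),interpolation=cv2.INTER_CUBIC))
    np.savez(f"pics/{n}0.npz",**c); print(n,c["intrinsics"].tolist(),np.round(c["R"],4).tolist(),c["t"])
E
```

```text
pics
{'time': np.float64(0.0), 'joint_pos': array([-1.368,  0.616, -0.013,  1.425,  0.008,  1.103, -0.04 ]), 'joint_velocities': array([-0.001, -0.002,  0.001, -0.001, -0.   , -0.001, -0.001]), 'joint_torque': array([-0.0000e+00, -4.5893e+01,  2.0900e-01, -1.6575e+01, -6.1000e-02,
        2.1000e-02,  0.0000e+00]), 'tool_pos': array([0.148, 0.632, 0.217]), 'tool_rot': array([-0.36 , -3.121,  0.004]), 'force': array([-0.675,  0.817, -0.369]), 'moment': array([ 0.027, -0.002,  0.037]), 'width': np.float64(1.002)}
scene [[346.87473127435584, 0.0, 254.50679121141556], [0.0, 346.87473127435584, 190.42656225196356], [0.0, 0.0, 1.0]] [[-0.2437, 0.9697, -0.02], [0.6527, 0.1487, -0.7428], [-0.7173, -0.194, -0.6692]] [ 0.14047606 -0.2664125   1.3862825 ]
top [[486.18787544459724, 0.0, 256.15863073873464], [0.0, 486.18787544459724, 193.89771030186003], [0.0, 0.0, 1.0]] [[-0.0131, -0.9998, -0.0164], [-0.9928, 0.0149, -0.1191], [0.1193, 0.0147, -0.9927]] [0.02287832 0.54550731 1.44940391]
```

View pics/scene0.png

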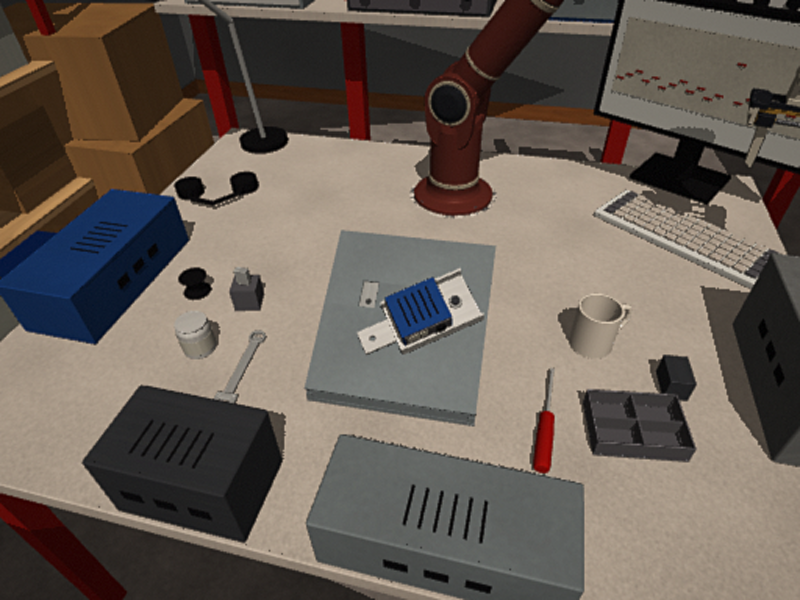

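View pics/top0.png

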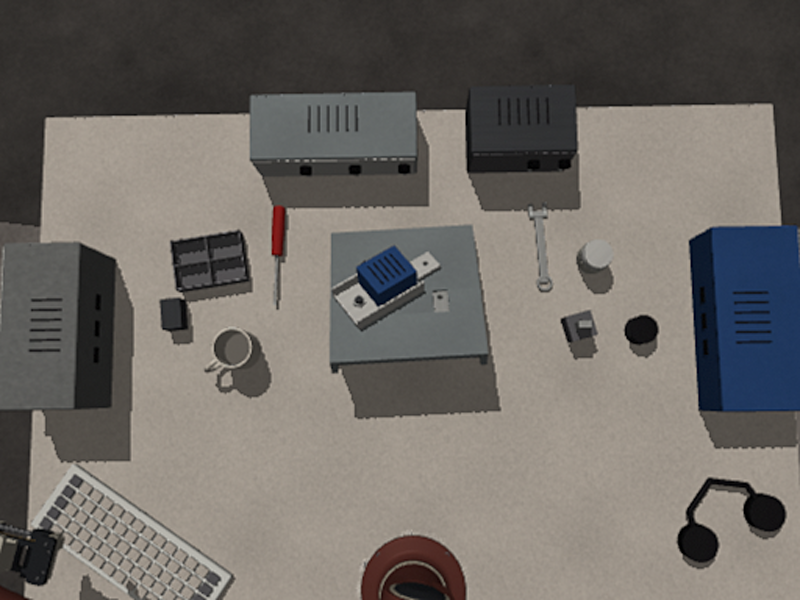

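The scene view shows the stand at (310–495, 231–420), with the tray's ear at (375,337) and the window at (370,293). The pin block is at (246,285). In the top view the ear hole is at (425,265), the window at (440,300), the pivot at (360,300) and the pin at (585,325). Next I'll zoom in to get exact pixels.

```bash
python3 - <<'E'
import cv2,numpy as np
a=np.load("pics/top0.npz")["pixels"][140:240,205:393,::-1]
b=np.load("pics/scene0.npz")["pixels"][142:275,140:325,::-1]
for n,i,k in(("tz",a,4),("sz",b,4)):
    cv2.imwrite(f"pics/{n}.png",cv2.resize(i,None,fx=k,fy=k,interpolation=cv2.INTER_CUBIC))
E
```

```text
(no output)
```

View pics/tz.png

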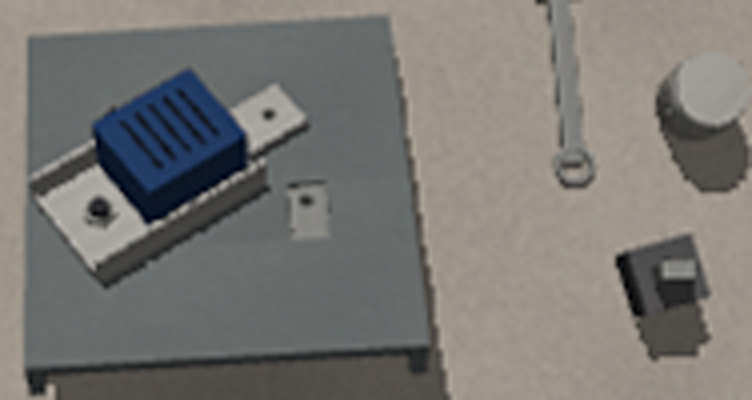

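View pics/sz.png

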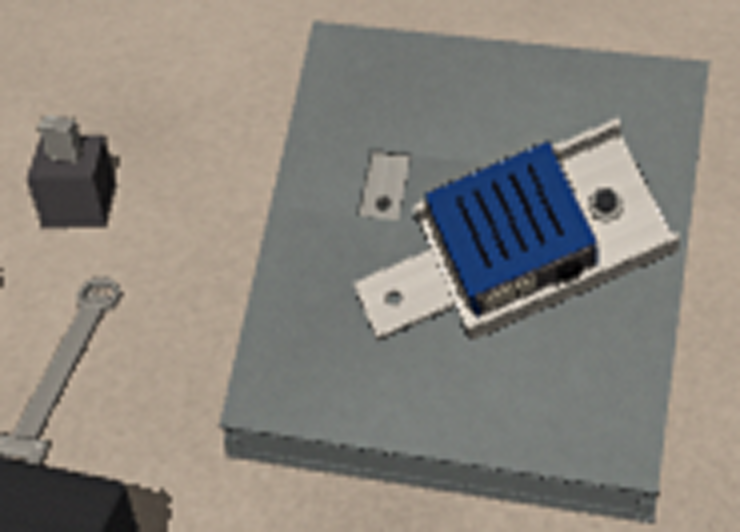

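The zoomed views show the deck corners at tz (29,38), (388,17), (428,347) and (25,368). The ear hole is at tz (269,115) / sz (394,297). The keeper's own hole is visible through the window at tz (307,200) / sz (383,204). The pin head top is at tz (677,268) / sz (59,123).

```bash
cat >h.py <<'E'
import numpy as np
from scipy.optimize import least_squares
from scipy.spatial.transform import Rotation as Ro
C={k:np.load(f"pics/{k}0.npz") for k in("top","scene")}
def proj(c,X):
    p=(c["R"]@np.atleast_2d(X).T).T+c["t"]; q=(c["intrinsics"]@p.T).T; return q[:,:2]/q[:,2:]
def tz(x,y): return np.array([x/4+205-.375,y/4+140-.375])
def sz(x,y): return np.array([x/4+140-.375,y/4+142-.375])
a=np.radians(27); D=np.array([[np.cos(a),0,-np.sin(a)],[0,1,0],[np.sin(a),0,np.cos(a)]])
def deck(u,v,w): return np.array([0,0,.1])+D@np.array([u,v,w])   # deck coords -> stand frame
def world(P,p): return Ro.from_euler('z',P[2]).apply(p)+[P[0],P[1],0]
def ontray(j,x,y,w): # x up-slope, y radial at joint j, relative to pivot -> deck
    return deck(.03+x*np.cos(j)-y*np.sin(j), -.085+x*np.sin(j)+y*np.cos(j), w)
E
python3 - <<'E'
from h import *
dk=[deck(u,v,0) for u,v in((-.147,-.14),(-.147,.14),(.147,.14),(.147,-.14))]
wn=[deck(.03+u,.065+v,0) for u,v in((-.024,-.014),(-.024,.014),(.024,.014),(.024,-.014))]
T=[(29,38),(388,17),(428,347),(25,368)]; S=[(657,492),(222,427),(315,22),(708,62)]
Tw=[(288,182),(326,181),(329,238),(292,240)];Sw=[(400,220),(360,214),(371,150),(410,155)]
def res(p):
    P=p[:3]; r=[]
    for i in range(4):
        for pt,t,s in((dk,T,S),(wn,Tw,Sw)):
            W=world(P,pt[i])
            r+=[proj(C["top"],W)[0]+p[5:7]-tz(*t[i]),proj(C["scene"],W)[0]+p[7:9]-sz(*s[i])]
    W=world(P,ontray(p[3],0,.15,.011)); r+=[proj(C["top"],W)[0]+p[5:7]-tz(269,115),proj(C["scene"],W)[0]+p[7:9]-sz(394,297)]
    W=world(P,ontray(p[4],0,.15,-.004)); r+=[proj(C["top"],W)[0]+p[5:7]-tz(307,200),proj(C["scene"],W)[0]+p[7:9]-sz(383,204)]
    return np.concatenate([np.ravel(r),p[5:9]/.8])
s=least_squares(res,[.6,0,3.14,.6,0,0,0,0,0],loss='soft_l1'); print(np.round(s.x,4)); print(np.round(s.fun[:-4].reshape(-1,4),1))
P=s.x; np.save("P.npy",P)
for n,q in(("eh",ontray(P[3],0,.15,.011)),("corner",ontray(P[3],-.045,.115,.03)),("corner@0",ontray(0,-.045,.115,.03)),("keeper",ontray(P[4],0,.15,.011)),("piv",ontray(0,0,0,0))): print(n,np.round(world(P,q),4))
# pin head top
def r2(X): return np.concatenate([proj(C["top"],X)[0]+P[5:7]-tz(677,268),proj(C["scene"],X)[0]+P[7:9]-sz(59,123)])
q=least_squares(r2,[.6,-.3,.08]); print("pin",q.x,q.fun)
q=least_squares(lambda X:r2([*X,.086]),[.6,-.3]); print("pin",q.x,q.fun)
E
```

```text
[ 0.5629  0.0068  3.1862  0.5636  0.0832  0.1696 -0.0897  0.177   0.2093]
[[-0.6 -0.3  0.3  0.4]
 [-0.3  0.7 -0.3  0.1]
 [ 0.3 -0.5 -0.7 -0.3]
 [-0.1  0.4 -0.5  0.3]
 [ 0.6 -0.3 -0.4 -0.4]
 [ 0.4 -0.1  0.2 -0.1]
 [-0.4  0.4  0.6 -0.1]
 [-0.1  0.   0.4 -0.2]
 [ 0.1 -0.1 -0.   0. ]
 [-0.1 -0.   0.1 -0. ]]
eh [ 0.6144 -0.0328  0.087 ]
corner [0.6378 0.022  0.0952]
corner@0 [ 0.5912 -0.022   0.1199]
keeper [ 0.5552 -0.0581  0.1178]
piv [0.5324 0.0905 0.1136]
pin [ 0.49646297 -0.3278587   0.08544407] [-0.10309544  0.05275981 -0.11605892 -0.00488578]
pin [ 0.49659662 -0.32768073] [-0.12363688 -0.00966509 -0.12160029 -0.11393679]
```

The stand fit is good, with residuals under 0.7 px. The tray is at about 0.56 rad and the keeper hole is at about 0.083 rad. Next is a planner helper, then the move to behind the lip.

```bash
cat >>h.py <<'E'
import json
P=np.load("P.npy") if __import__("os").path.exists("P.npy") else None
def toolR(j,half=0): # tool z into deck, x up-slope (turned j with the tray), extra turn 'half' about tool z
    return Ro.from_euler('z',P[2])*Ro.from_matrix(D)*Ro.from_euler('z',j)*Ro.from_matrix(np.diag([1.,-1,-1]))*Ro.from_euler('z',half)
def rows(p,R,way,dp=1,da=1):
    """way: list of (p,R,n). Prints rows in tool axes, rounding carried along."""
    out=[]
    for q,S,n in way:
        p0,R0=p.copy(),R; rv=(R0.inv()*S).as_rotvec()
        for k in range(1,n+1):
            pk=p0+(q-p0)*k/n; Rk=R0*Ro.from_rotvec(rv*k/n)
            t=np.round(R.inv().apply(pk-p)*100,dp); a_=np.round(np.degrees((R.inv()*Rk).as_rotvec()),da)
            out.append({k_:float(v) for k_,v in zip(("tx","ty","tz","ax","ay","az"),[*t,*a_]) if v})
            p=p+R.apply(t/100); R=R*Ro.from_rotvec(np.radians(a_))
    for i in range(0,len(out),5): print(json.dumps(out[i:i+5]))
    return p,R
def now(arm):
    s=arm.sense(); return s["tool_pos"],Ro.from_rotvec(s["tool_rot"])
E
python3 - <<'E'
from h import *; from bench import arm
p,R=now(arm); J=P[3]
w=lambda j,x,y,h: world(P,ontray(j,x,y,h))
A=w(J,-.0735,.1,.10); B=w(J,-.0735,.1,.012)
print(A,B)
rows(p,R,[(np.array([.38,.40,.27]),Ro.from_rotvec([0,-np.pi,0]),8),(A,toolR(J),12),(B,toolR(J),4)])
E
```

```text
[0.68264483 0.05189436 0.15025916] [0.64273344 0.05011221 0.07185058]
[{"tx": -3.5, "ty": -2.2, "tz": -0.6, "az": -1.6}, {"tx": -3.4, "ty": -2.2, "tz": -0.7, "az": -1.7}, {"tx": -3.4, "ty": -2.4, "tz": -0.6, "az": -1.6}, {"tx": -3.3, "ty": -2.5, "tz": -0.7, "ax": -0.1, "az": -1.7}, {"tx": -3.2, "ty": -2.5, "tz": -0.7, "az": -1.6}]
[{"tx": -3.1, "ty": -2.6, "tz": -0.6, "az": -1.7}, {"tx": -3.1, "ty": -2.8, "tz": -0.7, "az": -1.6}, {"tx": -3.0, "ty": -2.8, "tz": -0.6, "az": -1.7}, {"tx": -2.5, "ty": -2.9, "tz": 1.0, "ax": -0.6, "ay": 2.2, "az": -2.8}, {"tx": -2.4, "ty": -3.0, "tz": 0.9, "ax": -0.6, "ay": 2.2, "az": -2.9}]
[{"tx": -2.3, "ty": -3.2, "tz": 0.7, "ax": -0.6, "ay": 2.2, "az": -2.8}, {"tx": -2.2, "ty": -3.3, "tz": 0.6, "ax": -0.6, "ay": 2.2, "az": -2.9}, {"tx": -2.0, "ty": -3.4, "tz": 0.6, "ax": -0.5, "ay": 2.2, "az": -2.8}, {"tx": -1.8, "ty": -3.4, "tz": 0.4, "ax": -0.6, "ay": 2.2, "az": -2.9}, {"tx": -1.7, "ty": -3.6, "tz": 0.3, "ax": -0.6, "ay": 2.2, "az": -2.8}]
[{"tx": -1.5, "ty": -3.7, "tz": 0.2, "ax": -0.6, "ay": 2.2, "az": -2.9}, {"tx": -1.4, "ty": -3.7, "tz": 0.1, "ax": -0.6, "ay": 2.3, "az": -2.8}, {"tx": -1.1, "ty": -3.8, "ax": -0.6, "ay": 2.2, "az": -2.9}, {"tx": -1.0, "ty": -3.9, "ax": -0.6, "ay": 2.2, "az": -2.8}, {"tx": -0.8, "ty": -3.8, "tz": -0.2, "ax": -0.6, "ay": 2.2, "az": -2.9}]
[{"tz": 2.2}, {"tz": 2.2}, {"tz": 2.2}, {"tz": 2.2}]
```

Emit:
{"api": "apply_moves", "payload": {
  "motion": [
    {"tx":-3.5,"ty":-2.2,"tz":-0.6,"az":-1.6},
    {"tx":-3.4,"ty":-2.2,"tz":-0.7,"az":-1.7},
    {"tx":-3.4,"ty":-2.4,"tz":-0.6,"az":-1.6},
    {"tx":-3.3,"ty":-2.5,"tz":-0.7,"ax":-0.1,"az":-1.7},
    {"tx":-3.2,"ty":-2.5,"tz":-0.7,"az":-1.6}
  ],
  "gripper": -1,
  "squeeze": 20
}}

```text
validation failed for argument at $.mo...
```

Emit:
{"api": "apply_moves", "payload": {
  "motion": [
    {"tx":-3.1,"ty":-2.6,"tz":-0.6,"az":-1.7},
    {"tx":-3.1,"ty":-2.8,"tz":-0.7,"az":-1.6},
    {"tx":-3.0,"ty":-2.8,"tz":-0.6,"az":-1.7},
    {"tx":-2.5,"ty":-2.9,"tz":1.0,"ax":-0.6,"ay":2.2,"az":-2.8},
    {"tx":-2.4,"ty":-3.0,"tz":0.9,"ax":-0.6,"ay":2.2,"az":-2.9}
  ]
}}

```text
validation failed for argument at $.mo...
```

Emit:
{"api": "apply_moves", "payload": {
  "motion": [
    {"tx":-2.3,"ty":-3.2,"tz":0.7,"ax":-0.6,"ay":2.2,"az":-2.8},
    {"tx":-2.2,"ty":-3.3,"tz":0.6,"ax":-0.6,"ay":2.2,"az":-2.9},
    {"tx":-2.0,"ty":-3.4,"tz":0.6,"ax":-0.5,"ay":2.2,"az":-2.8},
    {"tx":-1.8,"ty":-3.4,"tz":0.4,"ax":-0.6,"ay":2.2,"az":-2.9},
    {"tx":-1.7,"ty":-3.6,"tz":0.3,"ax":-0.6,"ay":2.2,"az":-2.8}
  ]
}}

```text
time: 0.6
tool_pos: [0.2235, 0.4512, 0.181]
tool_rot: [0.031, -2.954, -0.107]
force: [0.9, 0.3, 0.1]
width: 1.002
```

Emit:
{"api": "apply_moves", "payload": {
  "motion": [
    {"tx":-1.5,"ty":-3.7,"tz":0.2,"ax":-0.6,"ay":2.2,"az":-2.9},
    {"tx":-1.4,"ty":-3.7,"tz":0.1,"ax":-0.6,"ay":2.3,"az":-2.8},
    {"tx":-1.1,"ty":-3.8,"ax":-0.6,"ay":2.2,"az":-2.9},
    {"tx":-1.0,"ty":-3.9,"ax":-0.6,"ay":2.2,"az":-2.8},
    {"tx":-0.8,"ty":-3.8,"tz":-0.2,"ax":-0.6,"ay":2.2,"az":-2.9}
  ]
}}

```text
validation failed for argument at $.mo...
```

Every row needs all six keys. Only the third call ran, so I'll replan from the current pose.

```bash
sed -i 's/ if v})/)})/; s/{k_:float(v) for/{k_:v for/; s/\[\*t,\*a_\]))/(np.array([*t,*a_])+0.).tolist())/' h.py; grep -n out.append h.py; python3 - <<'E'
from h import *; from bench import arm
p,R=now(arm); J=P[3]
w=lambda j,x,y,h: world(P,ontray(j,x,y,h))
A=w(J,-.0735,.1,.10); B=w(J,-.0735,.1,.012)
print(np.round(p,3),A,B)
rows(p,R,[(np.array([.38,.36,.27]),Ro.from_rotvec([0,-np.pi,0]),5),(A,toolR(J),10),(B,toolR(J),4)])
E
```

```text
26:            out.append({k_:v for k_,v in zip(("tx","ty","tz","ax","ay","az"),(np.array([*t,*a_])+0.).tolist())})
[0.223 0.451 0.181] [0.68264483 0.05189436 0.15025916] [0.64273344 0.05011221 0.07185058]
[{"tx": -2.7, "ty": -1.7, "tz": -2.5, "ax": 0.8, "ay": -2.1, "az": 0.2}, {"tx": -2.8, "ty": -1.8, "tz": -2.3, "ax": 0.9, "ay": -2.2, "az": 0.3}, {"tx": -2.9, "ty": -1.8, "tz": -2.2, "ax": 0.8, "ay": -2.1, "az": 0.2}, {"tx": -2.9, "ty": -1.8, "tz": -2.0, "ax": 0.8, "ay": -2.1, "az": 0.3}, {"tx": -3.1, "ty": -1.8, "tz": -2.0, "ax": 0.9, "ay": -2.1, "az": 0.2}]
[{"tx": -3.0, "ty": -3.1, "tz": 1.2, "ax": -0.7, "ay": 2.6, "az": -3.4}, {"tx": -2.9, "ty": -3.2, "tz": 1.0, "ax": -0.7, "ay": 2.7, "az": -3.4}, {"tx": -2.8, "ty": -3.5, "tz": 0.9, "ax": -0.7, "ay": 2.6, "az": -3.5}, {"tx": -2.5, "ty": -3.6, "tz": 0.7, "ax": -0.7, "ay": 2.7, "az": -3.4}, {"tx": -2.4, "ty": -3.8, "tz": 0.5, "ax": -0.7, "ay": 2.6, "az": -3.4}]
[{"tx": -2.1, "ty": -3.9, "tz": 0.4, "ax": -0.7, "ay": 2.7, "az": -3.4}, {"tx": -2.0, "ty": -4.0, "tz": 0.2, "ax": -0.7, "ay": 2.6, "az": -3.4}, {"tx": -1.7, "ty": -4.2, "tz": 0.1, "ax": -0.8, "ay": 2.6, "az": -3.5}, {"tx": -1.4, "ty": -4.2, "tz": 0.0, "ax": -0.7, "ay": 2.7, "az": -3.4}, {"tx": -1.2, "ty": -4.3, "tz": -0.1, "ax": -0.7, "ay": 2.6, "az": -3.4}]
[{"tx": 0.0, "ty": 0.0, "tz": 2.2, "ax": 0.0, "ay": 0.0, "az": 0.0}, {"tx": 0.0, "ty": 0.0, "tz": 2.2, "ax": 0.0, "ay": 0.0, "az": 0.0}, {"tx": 0.0, "ty": 0.0, "tz": 2.2, "ax": 0.0, "ay": 0.0, "az": 0.0}, {"tx": 0.0, "ty": 0.0, "tz": 2.2, "ax": 0.0, "ay": 0.0, "az": 0.0}]
```

Emit:
{"api": "apply_moves", "payload": {
  "motion": [
    {"tx":-2.7,"ty":-1.7,"tz":-2.5,"ax":0.8,"ay":-2.1,"az":0.2},
    {"tx":-2.8,"ty":-1.8,"tz":-2.3,"ax":0.9,"ay":-2.2,"az":0.3},
    {"tx":-2.9,"ty":-1.8,"tz":-2.2,"ax":0.8,"ay":-2.1,"az":0.2},
    {"tx":-2.9,"ty":-1.8,"tz":-2.0,"ax":0.8,"ay":-2.1,"az":0.3},
    {"tx":-3.1,"ty":-1.8,"tz":-2.0,"ax":0.9,"ay":-2.1,"az":0.2}
  ],
  "gripper": -1,
  "squeeze": 20
}}

```text
time: 1.1
tool_pos: [0.3802, 0.3597, 0.2715]
tool_rot: [0.004, 3.141, -0.005]
force: [0.1, 0.7, -0.4]
width: 0.62
```

Emit:
{"api": "apply_moves", "payload": {
  "motion": [
    {"tx":-3.0,"ty":-3.1,"tz":1.2,"ax":-0.7,"ay":2.6,"az":-3.4},
    {"tx":-2.9,"ty":-3.2,"tz":1.0,"ax":-0.7,"ay":2.7,"az":-3.4},
    {"tx":-2.8,"ty":-3.5,"tz":0.9,"ax":-0.7,"ay":2.6,"az":-3.5},
    {"tx":-2.5,"ty":-3.6,"tz":0.7,"ax":-0.7,"ay":2.7,"az":-3.4},
    {"tx":-2.4,"ty":-3.8,"tz":0.5,"ax":-0.7,"ay":2.6,"az":-3.4}
  ]
}}

```text
time: 1.6
tool_pos: [0.5317, 0.205, 0.2106]
tool_rot: [0.434, -2.876, -0.089]
force: [0.8, 0.4, 0.3]
width: 0.188
```

Emit:
{"api": "apply_moves", "payload": {
  "motion": [
    {"tx":-2.1,"ty":-3.9,"tz":0.4,"ax":-0.7,"ay":2.7,"az":-3.4},
    {"tx":-2.0,"ty":-4.0,"tz":0.2,"ax":-0.7,"ay":2.6,"az":-3.4},
    {"tx":-1.7,"ty":-4.2,"tz":0.1,"ax":-0.8,"ay":2.6,"az":-3.5},
    {"tx":-1.4,"ty":-4.2,"tz":0.0,"ax":-0.7,"ay":2.7,"az":-3.4},
    {"tx":-1.2,"ty":-4.3,"tz":-0.1,"ax":-0.7,"ay":2.6,"az":-3.4}
  ]
}}

```text
time: 2.1
tool_pos: [0.6821, 0.0507, 0.1505]
tool_rot: [0.802, -2.558, -0.167]
force: [1.5, 0.1, -0.8]
width: 0.007
```

Emit:
{"api": "apply_moves", "payload": {
  "motion": [
    {"tx":0.0,"ty":0.0,"tz":2.2,"ax":0.0,"ay":0.0,"az":0.0},
    {"tx":0.0,"ty":0.0,"tz":2.2,"ax":0.0,"ay":0.0,"az":0.0},
    {"tx":0.0,"ty":0.0,"tz":2.2,"ax":0.0,"ay":0.0,"az":0.0},
    {"tx":0.0,"ty":0.0,"tz":2.0,"ax":0.0,"ay":0.0,"az":0.0},
    {"tx":0.0,"ty":0.0,"tz":0.1,"ax":0.0,"ay":0.0,"az":0.0}
  ]
}}

```text
time: 2.6
tool_pos: [0.6391, 0.0506, 0.0708]
tool_rot: [0.798, -2.553, -0.167]
force: [-1.2, 0.5, -0.3]
width: 0.004
```

```bash
python3 - <<'E'
from h import *; from bench import arm
p,R=now(arm); J=P[3]
w=lambda j,x,y,h: world(P,ontray(j,x,y,h))
B=w(J,-.0735,.1,.012)
print(np.round(p,4),B, arm.sense()["force"])
js=np.linspace(J,.11,16)[1:]
rows(p,R,[(w(J,-.0545,.1,.012),toolR(J),5)]+[(w(j,-.0525,.1,.012),toolR(j),1) for j in js])
E
```

```text
[0.6391 0.0506 0.0708] [0.64273344 0.05011221 0.07185058] [-1.18147337  0.49150673 -0.31944425]
[{"tx": 0.3, "ty": 0.0, "tz": -0.1, "ax": 0.0, "ay": -0.1, "az": 0.0}, {"tx": 0.4, "ty": -0.1, "tz": 0.0, "ax": 0.1, "ay": 0.0, "az": -0.1}, {"tx": 0.3, "ty": 0.0, "tz": -0.1, "ax": 0.0, "ay": -0.1, "az": 0.0}, {"tx": 0.4, "ty": -0.1, "tz": 0.0, "ax": 0.1, "ay": 0.0, "az": 0.0}, {"tx": 0.3, "ty": 0.0, "tz": -0.1, "ax": 0.0, "ay": -0.1, "az": 0.0}]
[{"tx": 0.5, "ty": -0.2, "tz": 0.0, "ax": 0.0, "ay": 0.0, "az": 1.7}, {"tx": 0.3, "ty": -0.1, "tz": 0.0, "ax": 0.0, "ay": 0.0, "az": 1.7}, {"tx": 0.3, "ty": -0.2, "tz": 0.0, "ax": 0.0, "ay": 0.0, "az": 1.8}, {"tx": 0.3, "ty": -0.1, "tz": 0.0, "ax": 0.0, "ay": 0.0, "az": 1.7}, {"tx": 0.3, "ty": -0.2, "tz": 0.0, "ax": 0.0, "ay": 0.0, "az": 1.7}]
[{"tx": 0.3, "ty": -0.1, "tz": 0.0, "ax": 0.0, "ay": 0.0, "az": 1.8}, {"tx": 0.3, "ty": -0.2, "tz": 0.0, "ax": 0.0, "ay": 0.0, "az": 1.7}, {"tx": 0.3, "ty": -0.1, "tz": 0.0, "ax": 0.0, "ay": 0.0, "az": 1.7}, {"tx": 0.3, "ty": -0.2, "tz": 0.0, "ax": 0.0, "ay": 0.0, "az": 1.8}, {"tx": 0.4, "ty": -0.2, "tz": 0.0, "ax": 0.0, "ay": 0.0, "az": 1.7}]
[{"tx": 0.3, "ty": -0.1, "tz": 0.0, "ax": 0.0, "ay": 0.0, "az": 1.7}, {"tx": 0.3, "ty": -0.2, "tz": 0.0, "ax": 0.0, "ay": 0.0, "az": 1.8}, {"tx": 0.3, "ty": -0.1, "tz": 0.0, "ax": 0.0, "ay": 0.0, "az": 1.7}, {"tx": 0.3, "ty": -0.2, "tz": 0.0, "ax": 0.0, "ay": 0.0, "az": 1.7}, {"tx": 0.3, "ty": -0.1, "tz": 0.0, "ax": 0.0, "ay": 0.0, "az": 1.8}]
```

Emit:
{"api": "apply_moves", "payload": {
  "motion": [
    {"tx":0.3,"ty":0.0,"tz":-0.1,"ax":0.0,"ay":-0.1,"az":0.0},
    {"tx":0.4,"ty":-0.1,"tz":0.0,"ax":0.1,"ay":0.0,"az":-0.1},
    {"tx":0.3,"ty":0.0,"tz":-0.1,"ax":0.0,"ay":-0.1,"az":0.0},
    {"tx":0.4,"ty":-0.1,"tz":0.0,"ax":0.1,"ay":0.0,"az":0.0},
    {"tx":0.3,"ty":0.0,"tz":-0.1,"ax":0.0,"ay":-0.1,"az":0.0}
  ]
}}

```text
time: 3.1
tool_pos: [0.632, 0.0393, 0.083]
tool_rot: [0.804, -2.567, -0.163]
force: [1.5, 0.0, -0.8]
width: 0.003
```

Emit:
{"api": "apply_moves", "payload": {
  "motion": [
    {"tx":0.5,"ty":-0.2,"tz":0.0,"ax":0.0,"ay":0.0,"az":1.7},
    {"tx":0.3,"ty":-0.1,"tz":0.0,"ax":0.0,"ay":0.0,"az":1.7},
    {"tx":0.3,"ty":-0.2,"tz":0.0,"ax":0.0,"ay":0.0,"az":1.8},
    {"tx":0.3,"ty":-0.1,"tz":0.0,"ax":0.0,"ay":0.0,"az":1.7},
    {"tx":0.3,"ty":-0.2,"tz":0.0,"ax":0.0,"ay":0.0,"az":1.7}
  ]
}}

```text
time: 3.6
tool_pos: [0.6246, 0.0255, 0.0872]
tool_rot: [0.608, -2.62, -0.119]
force: [3.5, 2.3, -0.8]
width: 0.008
```

Emit:
{"api": "apply_moves", "payload": {
  "motion": [
    {"tx":0.3,"ty":-0.1,"tz":0.0,"ax":0.0,"ay":0.0,"az":1.8},
    {"tx":0.3,"ty":-0.2,"tz":0.0,"ax":0.0,"ay":0.0,"az":1.7},
    {"tx":0.3,"ty":-0.1,"tz":0.0,"ax":0.0,"ay":0.0,"az":1.7},
    {"tx":0.3,"ty":-0.2,"tz":0.0,"ax":0.0,"ay":0.0,"az":1.8},
    {"tx":0.4,"ty":-0.2,"tz":0.0,"ax":0.0,"ay":0.0,"az":1.7}
  ]
}}

```text
time: 4.1
tool_pos: [0.6146, 0.0117, 0.0926]
tool_rot: [0.407, -2.656, -0.07]
force: [5.9, 2.6, -0.9]
width: 0.005
```

```bash
python3 - <<'E'
from h import *; from bench import arm
p,R=now(arm); J=P[3]
w=lambda j,x,y,h: world(P,ontray(j,x,y,h))
# tool in tray-plane coords about pivot
q=Ro.from_euler('z',-P[2]).apply(p-[P[0],P[1],0])-[0,0,.1]; q=D.T@q-[.03,-.085,0]
f=lambda j:q[0]*np.cos(j)+q[1]*np.sin(j)
print(np.round(q,4), "heading if lip at x=-.0525:",[ (round(j,2),round(f(j),4)) for j in np.arange(.1,.5,.05)])
print(np.round((toolR(0).inv()*R).as_rotvec(),3))
E
```

```text
[-0.0795  0.0824  0.017 ] heading if lip at x=-.0525: [(np.float64(0.1), np.float64(-0.0709)), (np.float64(0.15), np.float64(-0.0663)), (np.float64(0.2), np.float64(-0.0615)), (np.float64(0.25), np.float64(-0.0566)), (np.float64(0.3), np.float64(-0.0516)), (np.float64(0.35), np.float64(-0.0464)), (np.float64(0.4), np.float64(-0.0411)), (np.float64(0.45), np.float64(-0.0357))]
[-0.001 -0.014 -0.26 ]
```

```bash
python3 - <<'E'
from h import *; from bench import arm
p,R=now(arm)
w=lambda j,x,y,h: world(P,ontray(j,x,y,h))
rows(p,R,[(w(j,-.0525,.099,.014),toolR(j),1) for j in np.linspace(.28,.11,11)[1:]],dp=2)
E
```

```text
[{"tx": 0.29, "ty": 0.12, "tz": 0.29, "ax": -0.1, "ay": 0.8, "az": -0.2}, {"tx": 0.17, "ty": -0.08, "tz": 0.0, "ax": 0.0, "ay": 0.0, "az": 1.0}, {"tx": 0.17, "ty": -0.09, "tz": 0.0, "ax": 0.0, "ay": 0.0, "az": 1.0}, {"tx": 0.17, "ty": -0.09, "tz": 0.0, "ax": 0.0, "ay": 0.0, "az": 0.9}, {"tx": 0.17, "ty": -0.09, "tz": 0.0, "ax": 0.0, "ay": 0.0, "az": 1.0}]
[{"tx": 0.16, "ty": -0.08, "tz": 0.0, "ax": 0.0, "ay": 0.0, "az": 1.0}, {"tx": 0.17, "ty": -0.09, "tz": 0.0, "ax": 0.0, "ay": 0.0, "az": 1.0}, {"tx": 0.17, "ty": -0.09, "tz": 0.0, "ax": 0.0, "ay": 0.0, "az": 0.9}, {"tx": 0.17, "ty": -0.09, "tz": 0.0, "ax": 0.0, "ay": 0.0, "az": 1.0}, {"tx": 0.17, "ty": -0.09, "tz": 0.0, "ax": 0.0, "ay": 0.0, "az": 1.0}]
```

Emit:
{"api": "apply_moves", "payload": {
  "motion": [
    {"tx":0.3,"ty":0.1,"tz":0.2,"ax":0.0,"ay":0.8,"az":0.0},
    {"tx":0.2,"ty":-0.1,"tz":0.0,"ax":0.0,"ay":0.0,"az":1.0},
    {"tx":0.2,"ty":-0.1,"tz":0.0,"ax":0.0,"ay":0.0,"az":1.0},
    {"tx":0.2,"ty":-0.1,"tz":0.0,"ax":0.0,"ay":0.0,"az":1.0},
    {"tx":0.2,"ty":-0.1,"tz":0.0,"ax":0.0,"ay":0.0,"az":1.0}
  ]
}}

```text
time: 4.6
tool_pos: [0.6066, 0.0046, 0.0958]
tool_rot: [0.313, -2.658, -0.043]
force: [7.3, 0.8, -1.2]
width: 0.001
```

Emit:
{"api": "apply_moves", "payload": {
  "motion": [
    {"tx":0.2,"ty":-0.1,"tz":0.0,"ax":0.0,"ay":0.0,"az":1.0},
    {"tx":0.2,"ty":-0.1,"tz":0.0,"ax":0.0,"ay":0.0,"az":1.0},
    {"tx":0.2,"ty":-0.1,"tz":0.0,"ax":0.0,"ay":0.0,"az":1.0},
    {"tx":0.15,"ty":-0.1,"tz":0.0,"ax":0.0,"ay":0.0,"az":1.0},
    {"tx":0.1,"ty":-0.1,"tz":0.0,"ax":0.0,"ay":0.0,"az":0.6}
  ]
}}

```text
time: 5.1
tool_pos: [0.5997, -0.0014, 0.0994]
tool_rot: [0.206, -2.666, -0.018]
force: [6.9, 1.6, -0.7]
width: 0.001
```

```bash
python3 - <<'E'
from h import *; from bench import arm; import cv2
p,R=now(arm)
q=Ro.from_euler('z',-P[2]).apply(p-[P[0],P[1],0])-[0,0,.1]; q=D.T@q-[.03,-.085,0]
print(np.round(q,4),np.round((toolR(0).inv()*R).as_rotvec(),3))
from scipy.optimize import brentq
print("j",brentq(lambda j:q[0]*np.cos(j)+q[1]*np.sin(j)+.0525,-.3,.6))
c=arm.capture("scene"); np.savez("pics/scene1.npz",**c)
d=arm.capture("top"); np.savez("pics/top1.npz",**d)
a=cv2.resize(d["pixels"][140:240,205:330,::-1],None,fx=6,fy=6,interpolation=cv2.INTER_CUBIC)
cv2.imwrite("pics/t1.png",a[:600,:800])
E
```

```text
[-0.0627  0.0948  0.016 ] [ 0.002 -0.003 -0.109]
j 0.1039088869015998
```

View pics/t1.png

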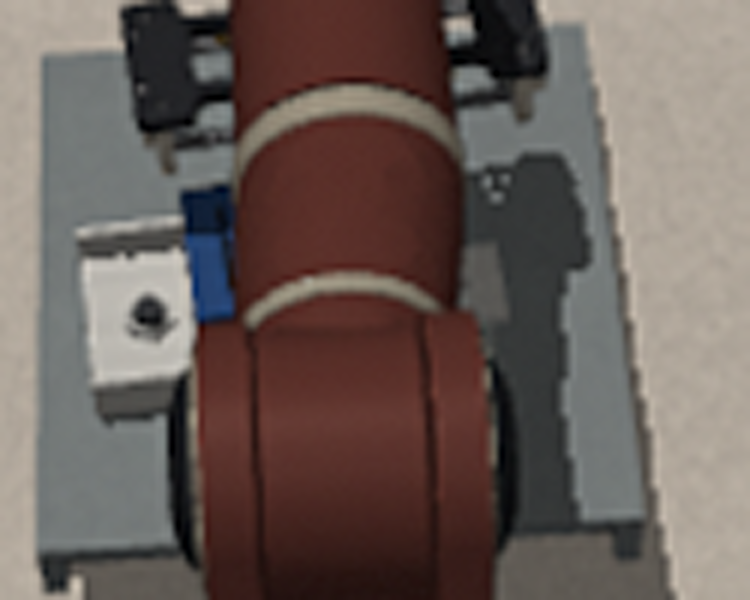

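In the top view the arm hides the ear. The pivot end of the tray, at (150,315), is now nearly square to the deck. Contact geometry puts the joint at about 0.104. I'll nudge a little further, then back off.

Emit:
{"api": "apply_moves", "payload": {
  "motion": [
    {"tx":0.1,"ty":0.0,"tz":0.0,"ax":0.0,"ay":0.0,"az":0.6},
    {"tx":0.1,"ty":0.0,"tz":0.0,"ax":0.0,"ay":0.0,"az":0.6},
    {"tx":0.0,"ty":0.0,"tz":0.0,"ax":0.0,"ay":0.0,"az":0.0},
    {"tx":0.0,"ty":0.0,"tz":0.0,"ax":0.0,"ay":0.0,"az":0.0}
  ]
}}

```text
time: 5.6
tool_pos: [0.5982, -0.0026, 0.1003]
tool_rot: [0.179, -2.668, -0.01]
force: [7.5, 0.4, -0.5]
width: 0.004
```

```bash
cat >>h.py <<'E'
def tip(p): # world -> deck coords about the pivot (up-slope, across, normal)
    q=Ro.from_euler('z',-P[2]).apply(p-[P[0],P[1],0])-[0,0,.1]; return D.T@q-[.03,-.085,0]
E
python3 - <<'E'
from h import *; from bench import arm
p,R=now(arm); q=tip(p); s=arm.sense(); print(s["joint_pos"],s["force"])
from scipy.optimize import brentq
print("j",np.round(q,4),brentq(lambda j:q[0]*np.cos(j)+q[1]*np.sin(j)+.0525,-.3,.6))
# retreat, raise, go above pin with tool y along world x (+ or -)
n=R.apply([0,0,-1]); b=p+R.apply([-.03,0,0]); c=b+.13*n
for sg in(1,-1):
    S=Ro.from_euler('z',sg*np.pi/2)*Ro.from_rotvec([0,-np.pi,0])
    print(sg); rows(p,R,[(b,R,2),(c,R,3),(np.array([.60,-.22,.27]),S,12),(np.array([.4966,-.3277,.25]),S,3)])
E
```

```text
[-0.02539194  0.90776673 -0.02205466  1.26081222  0.02149274  1.44064093
  1.65346554] [ 7.50780521  0.38300944 -0.52586846]
j [-0.0609  0.096   0.016 ] 0.08523736777599367
1
[{"tx": -1.5, "ty": 0.0, "tz": 0.0, "ax": 0.0, "ay": 0.0, "az": 0.0}, {"tx": -1.5, "ty": 0.0, "tz": 0.0, "ax": 0.0, "ay": 0.0, "az": 0.0}, {"tx": 0.0, "ty": 0.0, "tz": -4.3, "ax": 0.0, "ay": 0.0, "az": 0.0}, {"tx": 0.0, "ty": 0.0, "tz": -4.4, "ax": 0.0, "ay": 0.0, "az": 0.0}, {"tx": 0.0, "ty": 0.0, "tz": -4.3, "ax": 0.0, "ay": 0.0, "az": 0.0}]
[{"tx": 1.1, "ty": -1.7, "tz": -0.1, "ax": 1.7, "ay": -1.7, "az": -6.7}, {"tx": 1.3, "ty": -1.7, "tz": -0.2, "ax": 1.8, "ay": -1.7, "az": -6.8}, {"tx": 1.5, "ty": -1.4, "tz": -0.1, "ax": 1.7, "ay": -1.7, "az": -6.7}, {"tx": 1.6, "ty": -1.3, "tz": -0.1, "ax": 1.8, "ay": -1.7, "az": -6.7}, {"tx": 1.8, "ty": -1.1, "tz": -0.2, "ax": 1.7, "ay": -1.7, "az": -6.7}]
[{"tx": 1.8, "ty": -0.8, "tz": -0.1, "ax": 1.8, "ay": -1.7, "az": -6.8}, {"tx": 2.0, "ty": -0.7, "tz": -0.2, "ax": 1.7, "ay": -1.7, "az": -6.7}, {"tx": 2.0, "ty": -0.4, "tz": -0.3, "ax": 1.7, "ay": -1.7, "az": -6.7}, {
[... 1221 characters left out ...]
.0, "tz": -0.5, "ax": -1.7, "ay": -1.8, "az": 7.9}, {"tx": -0.6, "ty": -1.9, "tz": -0.6, "ax": -1.8, "ay": -1.8, "az": 8.0}, {"tx": -0.9, "ty": -1.8, "tz": -0.6, "ax": -1.7, "ay": -1.8, "az": 8.0}, {"tx": -1.1, "ty": -1.6, "tz": -0.6, "ax": -1.8, "ay": -1.8, "az": 8.0}, {"tx": -1.4, "ty": -1.4, "tz": -0.6, "ax": -1.8, "ay": -1.8, "az": 7.9}]
[{"tx": -1.6, "ty": -1.2, "tz": -0.6, "ax": -1.7, "ay": -1.8, "az": 8.0}, {"tx": -1.7, "ty": -1.0, "tz": -0.6, "ax": -1.8, "ay": -1.8, "az": 8.0}, {"tx": -3.6, "ty": -3.4, "tz": 0.7, "ax": 0.0, "ay": 0.0, "az": 0.0}, {"tx": -3.6, "ty": -3.5, "tz": 0.6, "ax": 0.0, "ay": 0.0, "az": 0.0}, {"tx": -3.6, "ty": -3.4, "tz": 0.7, "ax": 0.0, "ay": 0.0, "az": 0.0}]
```

Emit:
{"api": "apply_moves", "payload": {
  "motion": [
    {"tx":-1.5,"ty":0.0,"tz":0.0,"ax":0.0,"ay":0.0,"az":0.0},
    {"tx":-1.5,"ty":0.0,"tz":0.0,"ax":0.0,"ay":0.0,"az":0.0},
    {"tx":0.0,"ty":0.0,"tz":-4.3,"ax":0.0,"ay":0.0,"az":0.0},
    {"tx":0.0,"ty":0.0,"tz":-4.4,"ax":0.0,"ay":0.0,"az":0.0},
    {"tx":0.0,"ty":0.0,"tz":-4.3,"ax":0.0,"ay":0.0,"az":0.0}
  ]
}}

```text
time: 6.1
tool_pos: [0.6801, 0.0038, 0.2036]
tool_rot: [0.177, -2.656, -0.009]
force: [2.0, -0.3, -0.1]
width: 0.003
```

Emit:
{"api": "apply_moves", "payload": {
  "motion": [
    {"tx":1.1,"ty":-1.7,"tz":-0.1,"ax":-1.8,"ay":-1.8,"az":8.0},
    {"tx":0.8,"ty":-1.9,"tz":-0.3,"ax":-1.7,"ay":-1.8,"az":7.9},
    {"tx":0.6,"ty":-2.0,"tz":-0.3,"ax":-1.8,"ay":-1.8,"az":8.0},
    {"tx":0.3,"ty":-2.0,"tz":-0.4,"ax":-1.7,"ay":-1.8,"az":8.0},
    {"tx":0.0,"ty":-2.0,"tz":-0.4,"ax":-1.8,"ay":-1.9,"az":8.0}
  ],
  "gripper": 0
}}

```text
time: 6.6
tool_pos: [0.6446, -0.0904, 0.23]
tool_rot: [-0.834, -2.71, -0.001]
force: [0.4, -0.2, -0.1]
width: 0.384
```

Emit:
{"api": "apply_moves", "payload": {
  "motion": [
    {"tx":-0.3,"ty":-2.0,"tz":-0.5,"ax":-1.7,"ay":-1.8,"az":7.9},
    {"tx":-0.6,"ty":-1.9,"tz":-0.6,"ax":-1.8,"ay":-1.8,"az":8.0},
    {"tx":-0.9,"ty":-1.8,"tz":-0.6,"ax":-1.7,"ay":-1.8,"az":8.0},
    {"tx":-1.1,"ty":-1.6,"tz":-0.6,"ax":-1.8,"ay":-1.8,"az":8.0},
    {"tx":-1.4,"ty":-1.4,"tz":-0.6,"ax":-1.8,"ay":-1.8,"az":7.9}
  ]
}}

```text
time: 7.1
tool_pos: [0.6104, -0.1838, 0.2586]
tool_rot: [-1.842, -2.426, 0.007]
force: [0.6, 0.7, -0.2]
width: 0.504
```

Emit:
{"api": "apply_moves", "payload": {
  "motion": [
    {"tx":-1.6,"ty":-1.2,"tz":-0.6,"ax":-1.7,"ay":-1.8,"az":8.0},
    {"tx":-1.7,"ty":-1.0,"tz":-0.6,"ax":-1.8,"ay":-1.8,"az":8.0},
    {"tx":-3.6,"ty":-3.4,"tz":0.7,"ax":0.0,"ay":0.0,"az":0.0},
    {"tx":-3.6,"ty":-3.5,"tz":0.6,"ax":0.0,"ay":0.0,"az":0.0},
    {"tx":-3.6,"ty":-3.4,"tz":0.7,"ax":0.0,"ay":0.0,"az":0.0}
  ]
}}

```text
time: 7.6
tool_pos: [0.4932, -0.3281, 0.2504]
tool_rot: [-2.214, -2.216, 0.01]
force: [-0.3, -0.9, 0.1]
width: 0.5
```

```bash
python3 - <<'E'
from h import *; from bench import arm; import cv2
s=arm.sense(); print(s["joint_pos"],s["tool_pos"],s["tool_rot"],s["width"],s["force"])
for n in("wrist","scene","top"):
    c=arm.capture(n); np.savez(f"pics/{n}2.npz",**c)
    if n=="wrist": W=c["pixels"]
    if n=="scene": S=c["pixels"][165:255,195:320]
    if n=="top": T=c["pixels"][155:215,210:330]
a=np.zeros((600,800,3),np.uint8)
w=cv2.resize(W,(400,300)); a[:300,:400]=w
k=cv2.resize(S,None,fx=4,fy=4,interpolation=cv2.INTER_CUBIC)[:300,:400]; 
S6=cv2.resize(c["pixels"][150:210,255:335],None,fx=5,fy=5,interpolation=cv2.INTER_CUBIC); a[:300,400:]=S6
S7=cv2.resize(S[5:65,10:110],None,fx=5,fy=5,interpolation=cv2.INTER_CUBIC);a[300:,:500]=S7
cv2.imwrite("pics/m2.png",a[:,:,::-1])
E
```

```text
[ 0.28220605  0.52736122  0.43382268  1.5524052  -0.23091507  1.12372579
  0.76690679] [ 0.49320084 -0.32810589  0.25042674] [-2.2143802  -2.21552291  0.01007894] 0.49953361138327923 [-0.27512952 -0.91472739  0.11559387]
```

View pics/m2.png

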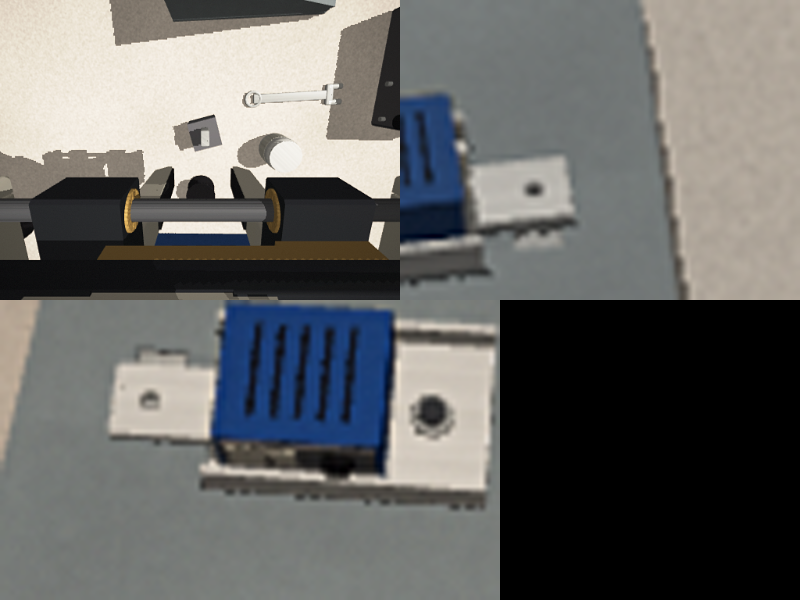

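The montage shows the pin at wrist (203,136), head slightly rotated. The ear hole is at top-crop (134,189) and scene-crop (149,100). I'll compute the joint from these and zoom the wrist view on the pin.

```bash
python3 - <<'E'
from h import *; import cv2
us=np.array([234.4,189.6]); ut=np.array([281.4,187.4])
f=lambda j: np.concatenate([proj(C["top"],world(P,ontray(j[0],0,.15,.011)))[0]+P[5:7]-ut,proj(C["scene"],world(P,ontray(j[0],0,.15,.011)))[0]+P[7:9]-us])
s=least_squares(f,[.08]); print("joint",s.x,s.fun)
c=np.load("pics/wrist2.npz")
print("campos",-c["R"].T@c["t"], "proj pin",proj(c,np.array([[.4966,-.3277,.086],[.4966,-.3277,.052]])), proj(c,[[.4932,-.3281,.2504]]))
cv2.imwrite("pics/w2.png",cv2.resize(c["pixels"][140:200,215:295,::-1],None,fx=10,fy=10,interpolation=cv2.INTER_CUBIC))
E
```

```text
joint [0.06554771] [0.0350925  0.01493909 0.24041236 0.04933407]
campos [ 0.49445916 -0.26074999  0.41766511] proj pin [[263.61835462 175.94216495]
 [263.47410913 170.96268576]] [[259.8423236  226.55005179]]
```

View pics/w2.png

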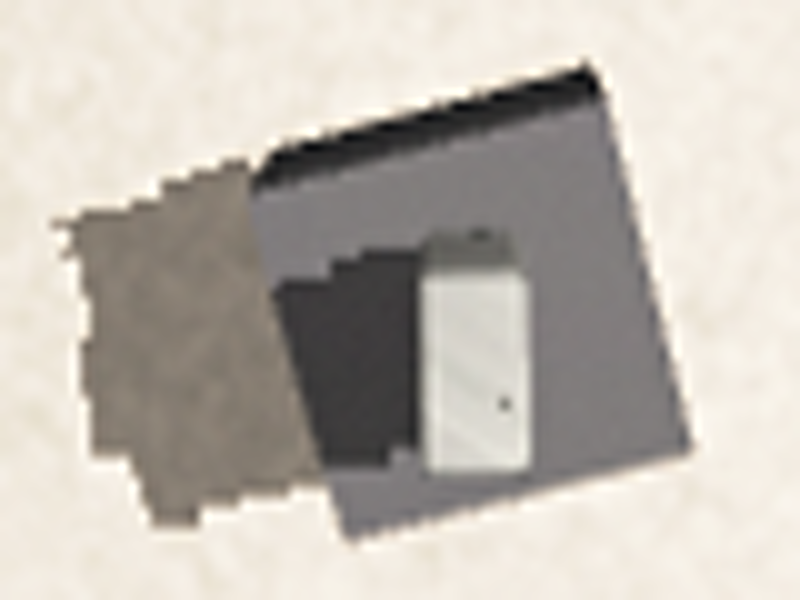

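```bash
python3 - <<'E'
from h import *; from bench import arm
c=np.load("pics/wrist2.npz"); p,R=now(arm)
q=least_squares(lambda X:proj(c,[*X,.086])[0]-[262.3,176.55],[.5,-.33]).x; print(q)
t=np.array([(q[0]+.4966)/2,(q[1]-.3277)/2,.057]); print(t)
S=Ro.from_euler('z',-np.pi/2)*Ro.from_rotvec([0,-np.pi,0])
rows(p,R,[(np.array([*t[:2],.11]),S,4),(t,S,6)],dp=2)
E
```

```text
[ 0.4949775  -0.32846631]
[ 0.49578875 -0.32808315  0.057     ]
[{"tx": 0.08, "ty": 0.17, "tz": 3.51, "ax": -0.2, "ay": 0.0, "az": -0.1}, {"tx": 0.07, "ty": 0.16, "tz": 3.52, "ax": -0.2, "ay": 0.0, "az": -0.2}, {"tx": 0.08, "ty": 0.15, "tz": 3.51, "ax": -0.2, "ay": 0.0, "az": -0.1}, {"tx": 0.07, "ty": 0.14, "tz": 3.52, "ax": -0.1, "ay": 0.0, "az": -0.1}, {"tx": 0.0, "ty": 0.0, "tz": 0.88, "ax": 0.0, "ay": 0.0, "az": 0.0}]
[{"tx": 0.0, "ty": 0.0, "tz": 0.89, "ax": 0.0, "ay": 0.0, "az": 0.0}, {"tx": 0.0, "ty": 0.0, "tz": 0.88, "ax": 0.0, "ay": 0.0, "az": 0.0}, {"tx": 0.0, "ty": 0.0, "tz": 0.88, "ax": 0.0, "ay": 0.0, "az": 0.0}, {"tx": 0.0, "ty": 0.0, "tz": 0.89, "ax": 0.0, "ay": 0.0, "az": 0.0}, {"tx": 0.0, "ty": 0.0, "tz": 0.88, "ax": 0.0, "ay": 0.0, "az": 0.0}]
```

Emit:
{"api": "apply_moves", "payload": {
  "motion": [
    {"tx":0.1,"ty":0.2,"tz":3.5,"ax":-0.2,"ay":0.0,"az":-0.1},
    {"tx":0.1,"ty":0.2,"tz":3.5,"ax":-0.2,"ay":0.0,"az":-0.2},
    {"tx":0.1,"ty":0.1,"tz":3.5,"ax":-0.2,"ay":0.0,"az":-0.1},
    {"tx":0.0,"ty":0.1,"tz":3.5,"ax":-0.1,"ay":0.0,"az":-0.1},
    {"tx":0.0,"ty":0.0,"tz":0.0,"ax":0.0,"ay":0.0,"az":0.0}
  ]
}}

```text
time: 8.25
tool_pos: [0.4992, -0.3199, 0.1057]
tool_rot: [-2.201, -2.227, -0.004]
force: [0.6, 0.9, -0.5]
width: 0.496
```

Emit:
{"api": "apply_moves", "payload": {
  "motion": [
    {"tx":0.0,"ty":0.0,"tz":1.0,"ax":0.0,"ay":0.0,"az":0.0},
    {"tx":0.0,"ty":0.0,"tz":1.0,"ax":0.0,"ay":0.0,"az":0.0},
    {"tx":0.0,"ty":0.0,"tz":1.0,"ax":0.0,"ay":0.0,"az":0.0},
    {"tx":0.0,"ty":0.0,"tz":1.0,"ax":0.0,"ay":0.0,"az":0.0},
    {"tx":0.0,"ty":0.0,"tz":0.0,"ax":0.0,"ay":0.0,"az":0.0}
  ]
}}

```text
time: 8.75
tool_pos: [0.5007, -0.3235, 0.0691]
tool_rot: [-2.21, -2.231, -0.004]
force: [0.2, 0.3, 0.0]
width: 0.499
```

```bash
python3 - <<'E'
from h import *; from bench import arm
for _ in range(2):
    p,R=now(arm); print(p,R.as_matrix().round(3).tolist())
    arm.capture("top")
t=np.array([.4958,-.3281,.057])
S=Ro.from_euler('z',-np.pi/2)*Ro.from_rotvec([0,-np.pi,0])
rows(p,R,[(np.array([*t[:2],.066]),S,2),(t,S,2)],dp=2)
E
```

```text
[ 0.5006748  -0.32349578  0.06906686] [[-0.01, 1.0, 0.001], [1.0, 0.01, 0.003], [0.003, 0.001, -1.0]]
[ 0.50105221 -0.32386298  0.0697431 ] [[-0.01, 1.0, 0.002], [1.0, 0.01, 0.002], [0.002, 0.002, -1.0]]
[{"tx": -0.21, "ty": -0.27, "tz": 0.19, "ax": 0.1, "ay": -0.1, "az": 0.3}, {"tx": -0.21, "ty": -0.26, "tz": 0.18, "ax": 0.0, "ay": 0.0, "az": 0.2}, {"tx": 0.0, "ty": 0.0, "tz": 0.45, "ax": 0.0, "ay": 0.0, "az": 0.0}, {"tx": 0.0, "ty": 0.0, "tz": 0.45, "ax": 0.0, "ay": 0.0, "az": 0.0}]
```

Emit:
{"api": "apply_moves", "payload": {
  "motion": [
    {"tx":-0.2,"ty":-0.3,"tz":0.0,"ax":0.1,"ay":0.0,"az":0.3},
    {"tx":-0.2,"ty":-0.2,"tz":0.1,"ax":0.0,"ay":0.0,"az":0.2},
    {"tx":0.0,"ty":0.0,"tz":0.6,"ax":0.0,"ay":0.0,"az":0.0},
    {"tx":0.0,"ty":0.0,"tz":0.5,"ax":0.0,"ay":0.0,"az":0.0},
    {"tx":0.0,"ty":0.0,"tz":0.0,"ax":0.0,"ay":0.0,"az":0.0}
  ]
}}

```text
time: 9.35
tool_pos: [0.4959, -0.3275, 0.0572]
tool_rot: [-2.219, -2.221, -0.003]
force: [-0.9, -0.6, -0.4]
width: 0.5
```

Emit:
{"api": "apply_moves", "payload": {
  "motion": [
    {"tx":0.0,"ty":0.0,"tz":0.0,"ax":0.0,"ay":0.0,"az":0.0},
    {"tx":0.0,"ty":0.0,"tz":0.0,"ax":0.0,"ay":0.0,"az":0.0},
    {"tx":0.0,"ty":0.0,"tz":0.0,"ax":0.0,"ay":0.0,"az":0.0},
    {"tx":0.0,"ty":0.0,"tz":0.0,"ax":0.0,"ay":0.0,"az":0.0},
    {"tx":0.0,"ty":0.0,"tz":0.0,"ax":0.0,"ay":0.0,"az":0.0}
  ],
  "gripper": -1,
  "squeeze": 40
}}

```text
time: 9.85
tool_pos: [0.4964, -0.3282, 0.0583]
tool_rot: [2.22, 2.222, 0.003]
force: [0.0, 0.3, -0.3]
width: 0.147
```

```bash
python3 - <<'E'
from h import *; from bench import arm
p,R=now(arm); T=toolR(0,np.pi/2); j=.0655
w=lambda h: world(P,ontray(j,0,.15,.011+.0475+h))
print(w(.012),w(-.0475))
rows(p,R,[(p+[0,0,.15],R,5),(w(.07),T,10)],dp=1)
E
```

```text
[ 0.5798038  -0.05721296  0.17197841] [ 0.55281826 -0.05841794  0.11896352]
[{"tx": 0.0, "ty": 0.0, "tz": -3.0, "ax": 0.0, "ay": 0.0, "az": 0.0}, {"tx": 0.0, "ty": 0.0, "tz": -3.0, "ax": 0.0, "ay": 0.0, "az": 0.0}, {"tx": 0.0, "ty": 0.0, "tz": -3.0, "ax": 0.0, "ay": 0.0, "az": 0.0}, {"tx": 0.0, "ty": 0.0, "tz": -3.0, "ax": 0.0, "ay": 0.0, "az": 0.0}, {"tx": 0.0, "ty": 0.0, "tz": -3.0, "ax": 0.0, "ay": 0.0, "az": 0.0}]
[{"tx": 2.7, "ty": 1.1, "tz": -0.1, "ax": 2.7, "ay": -0.1, "az": -0.2}, {"tx": 2.7, "ty": 1.1, "tz": -0.3, "ax": 2.7, "ay": 0.0, "az": -0.3}, {"tx": 2.8, "ty": 1.1, "tz": -0.2, "ax": 2.7, "ay": -0.1, "az": -0.2}, {"tx": 2.7, "ty": 1.1, "tz": -0.3, "ax": 2.7, "ay": -0.1, "az": -0.3}, {"tx": 2.7, "ty": 1.1, "tz": -0.4, "ax": 2.7, "ay": 0.0, "az": -0.2}]
[{"tx": 2.7, "ty": 1.1, "tz": -0.4, "ax": 2.7, "ay": -0.1, "az": -0.3}, {"tx": 2.7, "ty": 1.1, "tz": -0.5, "ax": 2.8, "ay": -0.1, "az": -0.2}, {"tx": 2.6, "ty": 1.1, "tz": -0.5, "ax": 2.7, "ay": 0.0, "az": -0.3}, {"tx": 2.7, "ty": 1.0, "tz": -0.6, "ax": 2.7, "ay": -0.1, "az": -0.2}, {"tx": 2.7, "ty": 1.0, "tz": -0.7, "ax": 2.7, "ay": -0.1, "az": -0.2}]
```

Emit:
{"api": "apply_moves", "payload": {
  "motion": [
    {"tx":0.0,"ty":0.0,"tz":-3.0,"ax":0.0,"ay":0.0,"az":0.0},
    {"tx":0.0,"ty":0.0,"tz":-3.0,"ax":0.0,"ay":0.0,"az":0.0},
    {"tx":0.0,"ty":0.0,"tz":-3.0,"ax":0.0,"ay":0.0,"az":0.0},
    {"tx":0.0,"ty":0.0,"tz":-3.0,"ax":0.0,"ay":0.0,"az":0.0},
    {"tx":0.0,"ty":0.0,"tz":-3.0,"ax":0.0,"ay":0.0,"az":0.0}
  ]
}}

```text
time: 10.35
tool_pos: [0.4959, -0.328, 0.2093]
tool_rot: [-2.22, -2.222, -0.003]
force: [-0.0, 0.3, -0.2]
width: 0.143
```

Emit:
{"api": "apply_moves", "payload": {
  "motion": [
    {"tx":2.7,"ty":1.1,"tz":-0.1,"ax":2.7,"ay":-0.1,"az":-0.2},
    {"tx":2.7,"ty":1.1,"tz":-0.3,"ax":2.7,"ay":0.0,"az":-0.3},
    {"tx":2.8,"ty":1.1,"tz":-0.2,"ax":2.7,"ay":-0.1,"az":-0.2},
    {"tx":2.7,"ty":1.1,"tz":-0.3,"ax":2.7,"ay":-0.1,"az":-0.3},
    {"tx":2.7,"ty":1.1,"tz":-0.4,"ax":2.7,"ay":0.0,"az":-0.2}
  ]
}}

```text
time: 10.85
tool_pos: [0.5513, -0.1903, 0.2159]
tool_rot: [-2.074, -2.121, 0.253]
force: [0.8, -0.1, -1.3]
width: 0.147
```

Emit:
{"api": "apply_moves", "payload": {
  "motion": [
    {"tx":2.7,"ty":1.1,"tz":-0.4,"ax":2.7,"ay":-0.1,"az":-0.3},
    {"tx":2.7,"ty":1.1,"tz":-0.5,"ax":2.8,"ay":-0.1,"az":-0.2},
    {"tx":2.6,"ty":1.1,"tz":-0.5,"ax":2.7,"ay":0.0,"az":-0.3},
    {"tx":2.7,"ty":1.0,"tz":-0.6,"ax":2.7,"ay":-0.1,"az":-0.2},
    {"tx":2.7,"ty":1.0,"tz":-0.7,"ax":2.7,"ay":-0.1,"az":-0.2}
  ]
}}

```text
time: 11.35
tool_pos: [0.6061, -0.0547, 0.224]
tool_rot: [-1.918, -2.005, 0.485]
force: [0.2, -0.6, -0.2]
width: 0.15
```

Emit:
{"api": "apply_moves", "payload": {
  "motion": [
    {"tx":0.0,"ty":0.0,"tz":0.0,"ax":0.0,"ay":0.0,"az":0.0},
    {"tx":0.0,"ty":0.0,"tz":0.0,"ax":0.0,"ay":0.0,"az":0.0},
    {"tx":0.0,"ty":0.0,"tz":0.0,"ax":0.0,"ay":0.0,"az":0.0}
  ]
}}

```text
time: 11.65
tool_pos: [0.6053, -0.0577, 0.2243]
tool_rot: [-1.922, -2.004, 0.485]
force: [0.4, 0.1, -0.6]
width: 0.148
```

```bash
python3 - <<'E'
from h import *; from bench import arm
p,R=now(arm); T=toolR(0,np.pi/2); j=.0655
print(p,(T.inv()*R).as_rotvec(),arm.sense()["width"],arm.sense()["joint_pos"].round(2))
w=lambda h: world(P,ontray(j,0,.15,.011+.0475+h))
rows(p,R,[(w(.02),T,4),(w(.006),T,3)],dp=2)
E
```

```text
[ 0.6052605  -0.05767822  0.22432867] [ 0.00072914 -0.00125379  0.00340686] 0.14781665053432766 [-0.14  0.84  0.42  1.11 -0.19  1.71  0.28]
[{"tx": 0.04, "ty": 0.03, "tz": 1.25, "ax": 0.0, "ay": 0.0, "az": 0.0}, {"tx": 0.04, "ty": 0.03, "tz": 1.26, "ax": 0.0, "ay": 0.0, "az": -0.1}, {"tx": 0.04, "ty": 0.03, "tz": 1.25, "ax": 0.0, "ay": 0.1, "az": 0.0}, {"tx": 0.04, "ty": 0.03, "tz": 1.26, "ax": 0.0, "ay": 0.0, "az": -0.1}, {"tx": 0.0, "ty": 0.0, "tz": 0.47, "ax": 0.0, "ay": 0.0, "az": 0.0}]
[{"tx": 0.0, "ty": 0.0, "tz": 0.46, "ax": 0.0, "ay": 0.0, "az": 0.0}, {"tx": 0.0, "ty": 0.0, "tz": 0.47, "ax": 0.0, "ay": 0.0, "az": 0.0}]
```

Emit:
{"api": "apply_moves", "payload": {
  "motion": [
    {"tx":0.1,"ty":0.1,"tz":1.3,"ax":0.0,"ay":0.0,"az":0.0},
    {"tx":0.1,"ty":0.0,"tz":1.3,"ax":0.0,"ay":0.0,"az":-0.1},
    {"tx":0.0,"ty":0.0,"tz":1.3,"ax":0.0,"ay":0.1,"az":0.0},
    {"tx":0.0,"ty":0.0,"tz":1.1,"ax":0.0,"ay":0.0,"az":-0.1},
    {"tx":0.0,"ty":0.0,"tz":0.8,"ax":0.0,"ay":0.0,"az":0.0}
  ]
}}

```text
time: 12.15
tool_pos: [0.5794, -0.0564, 0.1719]
tool_rot: [-1.917, -2.005, 0.48]
force: [0.2, 0.3, -1.5]
width: 0.149
```

Emit:
{"api": "apply_moves", "payload": {
  "motion": [
    {"tx":0.0,"ty":0.0,"tz":0.4,"ax":0.0,"ay":0.0,"az":0.0},
    {"tx":0.0,"ty":0.0,"tz":0.0,"ax":0.0,"ay":0.0,"az":0.0},
    {"tx":0.0,"ty":0.0,"tz":0.0,"ax":0.0,"ay":0.0,"az":0.0}
  ]
}}

```text
time: 12.45
tool_pos: [0.5789, -0.0554, 0.1688]
tool_rot: [-1.916, -2.008, 0.48]
force: [0.7, -0.4, -1.2]
width: 0.145
```

```bash
python3 - <<'E'
from h import *; from bench import arm; import cv2
p,R=now(arm); T=toolR(0,np.pi/2); pt=p+R.apply([0,0,.0475])
print(p,(T.inv()*R).as_rotvec(),"tip deck",tip(pt),"hole deck",tip(world(P,ontray(.0655,0,.15,.011))))
c=arm.capture("scene"); d=arm.capture("top"); 
print("tip px",proj(C["scene"],pt)[0]+P[7:9],proj(C["top"],pt)[0]+P[5:7])
f=lambda i,u,v:cv2.resize(i[v:v+60,u:u+40],None,fx=10,fy=10,interpolation=cv2.INTER_CUBIC)
cv2.imwrite("pics/h3.png",np.hstack([f(c["pixels"],212,150),f(d["pixels"],262,160)])[:,:,::-1])
E
```

```text
[ 0.5788885  -0.05535728  0.16883892] [-0.00055593  0.00077976 -0.00273544] tip deck [-0.01052866  0.1477466   0.01982517] hole deck [-0.00981798  0.14967835  0.011     ]
tip px [234.75814721 188.75779976] [280.7488836  185.50185456]
```

View pics/h3.png

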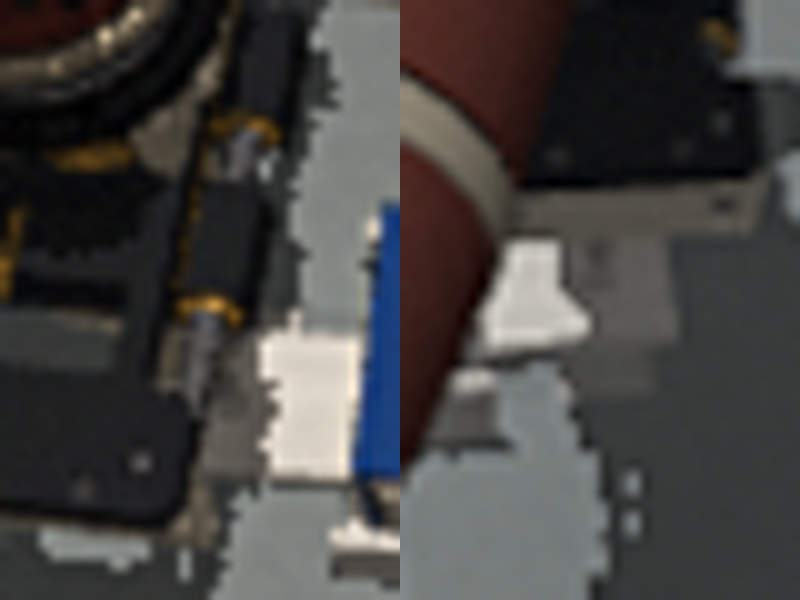

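The gripper hides the pin tip in both views; the ear hole is still where it was expected, at scene (235,400 in the crop). I'll go by averaged pose and feel.

```bash
cat >av.py <<'E'
from h import *; from bench import arm
ps=[];fs=[]
for i in range(6):
    arm.capture("wrist"); s=arm.sense(); ps.append(s["tool_pos"]); fs.append(s["force"]); 
R=Ro.from_rotvec(s["tool_rot"]); p=np.mean(ps,0); f=np.mean(fs,0)
t=tip(p+R.apply([0,0,.0475])); r=np.hypot(*t[:2]); j=np.arctan2(-t[0],t[1])
print("t",round(float(s["time"]),2),"tip deck mm",(t*1e3).round(1),"std",(np.std(ps,0)*1e3).round(2),"radius",round(r*1e3,1),"j",round(j,4),"F tool",R.inv().apply(f).round(1),"w",round(float(s["width"]),3), "tilt",(toolR(0,np.pi/2).inv()*R).as_rotvec().round(3))
E
python3 av.py
```

```text
t 12.85 tip deck mm [-10.5 147.6  19.6] std [0.12 0.02 0.1 ] radius 148.0 j 0.0709 F tool [-0.2  0.2  0.5] w 0.147 tilt [ 0.     0.001 -0.003]
```

Emit:
{"api": "apply_moves", "payload": {
  "motion": [
    {"tx":-0.2,"ty":-0.07,"tz":0.0,"ax":0.0,"ay":0.0,"az":0.0},
    {"tx":0.0,"ty":0.0,"tz":0.3,"ax":0.0,"ay":0.0,"az":0.0},
    {"tx":0.0,"ty":0.0,"tz":0.3,"ax":0.0,"ay":0.0,"az":0.0},
    {"tx":0.0,"ty":0.0,"tz":0.2,"ax":0.0,"ay":0.0,"az":0.0},
    {"tx":0.0,"ty":0.0,"tz":0.2,"ax":0.0,"ay":0.0,"az":0.0}
  ]
}}

```text
time: 13.35
tool_pos: [0.5733, -0.0574, 0.1596]
tool_rot: [-1.915, -2.008, 0.48]
force: [-0.9, 1.1, -1.4]
width: 0.149
```

```bash
python3 av.py
```

```text
t 13.65 tip deck mm [ -9.6 149.5   9.2] std [0.2  0.04 0.2 ] radius 149.8 j 0.0642 F tool [-0.1  0.4  0.9] w 0.146 tilt [ 0.     0.001 -0.003]
```

Emit:
{"api": "apply_moves", "payload": {
  "motion": [
    {"tx":0.0,"ty":0.0,"tz":0.2,"ax":0.0,"ay":0.0,"az":0.0},
    {"tx":0.0,"ty":0.0,"tz":0.2,"ax":0.0,"ay":0.0,"az":0.0},
    {"tx":0.0,"ty":0.0,"tz":0.2,"ax":0.0,"ay":0.0,"az":0.0}
  ]
}}

```text
time: 13.95
tool_pos: [0.5707, -0.0571, 0.1544]
tool_rot: [-1.915, -2.008, 0.479]
force: [-0.5, 1.5, -0.4]
width: 0.144
```

```bash
python3 av.py
```

```text
t 14.25 tip deck mm [ -9.6 149.1   3. ] std [0.06 0.03 0.1 ] radius 149.4 j 0.064 F tool [0.8 0.5 1.2] w 0.146 tilt [ 0.001  0.002 -0.003]
```

Emit:
{"api": "apply_moves", "payload": {
  "motion": [
    {"tx":0.0,"ty":0.0,"tz":0.3,"ax":0.0,"ay":0.0,"az":0.0},
    {"tx":0.0,"ty":0.0,"tz":0.2,"ax":0.0,"ay":0.0,"az":0.0},
    {"tx":0.0,"ty":0.1,"tz":0.0,"ax":0.0,"ay":0.0,"az":0.0},
    {"tx":0.0,"ty":0.1,"tz":0.0,"ax":0.0,"ay":0.0,"az":0.0},
    {"tx":0.0,"ty":0.1,"tz":0.0,"ax":0.0,"ay":0.0,"az":0.0}
  ]
}}

```text
time: 14.75
tool_pos: [0.5704, -0.057, 0.1487]
tool_rot: [-1.913, -2.006, 0.481]
force: [-1.2, 2.5, -0.3]
width: 0.147
```

```bash
python3 av.py
```

```text
t 15.05 tip deck mm [-12.3 149.   -2. ] std [0.03 0.02 0.01] radius 149.5 j 0.0824 F tool [ 2.8 -1.7  1.6] w 0.148 tilt [ 0.001  0.002 -0.003]
```

Emit:
{"api": "apply_moves", "payload": {
  "motion": [
    {"tx":0.1,"ty":0.1,"tz":0.0,"ax":0.0,"ay":0.0,"az":0.0},
    {"tx":0.0,"ty":0.0,"tz":0.2,"ax":0.0,"ay":0.0,"az":0.0},
    {"tx":0.0,"ty":0.0,"tz":0.2,"ax":0.0,"ay":0.0,"az":0.0}
  ]
}}

```text
time: 15.35
tool_pos: [0.5707, -0.0566, 0.145]
tool_rot: [-1.916, -2.009, 0.479]
force: [-1.0, 2.6, 2.0]
width: 0.146
```

```bash
python3 av.py
```

```text
t 15.65 tip deck mm [-13.9 148.7  -5.5] std [0.02 0.01 0.02] radius 149.3 j 0.0935 F tool [ 2.4 -1.   0.1] w 0.146 tilt [-0.     0.001 -0.003]
```

Emit:
{"api": "apply_moves", "payload": {
  "motion": [
    {"tx":0.0,"ty":0.0,"tz":0.2,"ax":0.0,"ay":0.0,"az":0.0},
    {"tx":0.0,"ty":0.0,"tz":0.2,"ax":0.0,"ay":0.0,"az":0.0}
  ]
}}

```text
time: 15.85
tool_pos: [0.5682, -0.0569, 0.1414]
tool_rot: [-1.915, -2.008, 0.481]
force: [-1.3, 2.5, 2.0]
width: 0.144
```

```bash
python3 av.py
```

```text
t 16.15 tip deck mm [-13.1 148.7 -10.2] std [0.02 0.02 0.03] radius 149.3 j 0.088 F tool [ 2.  -2.   0.9] w 0.15 tilt [ 0.002  0.001 -0.002]
```

The tip has passed the keeper's top with little force, so it has found the hole. Pushing home.

Emit:
{"api": "apply_moves", "payload": {
  "motion": [
    {"tx":0.0,"ty":0.0,"tz":0.3,"ax":0.0,"ay":0.0,"az":0.0},
    {"tx":0.0,"ty":0.0,"tz":0.3,"ax":0.0,"ay":0.0,"az":0.0},
    {"tx":0.0,"ty":0.0,"tz":0.3,"ax":0.0,"ay":0.0,"az":0.0}
  ]
}}

```text
time: 16.45
tool_pos: [0.5639, -0.0567, 0.1332]
tool_rot: [-1.915, -2.007, 0.48]
force: [-2.3, 3.0, 3.2]
width: 0.145
```

```bash
python3 av.py
```

```text
t 16.75 tip deck mm [-13.2 148.4 -19.3] std [0.03 0.01 0.02] radius 149.0 j 0.0885 F tool [ 2.6 -2.7  0.8] w 0.147 tilt [ 0.002  0.001 -0.003]
```

Lateral loads are small; I'll ease the side force slightly and continue.

Emit:
{"api": "apply_moves", "payload": {
  "motion": [
    {"tx":0.05,"ty":-0.05,"tz":0.3,"ax":0.0,"ay":0.0,"az":0.0},
    {"tx":0.0,"ty":0.0,"tz":0.3,"ax":0.0,"ay":0.0,"az":0.0},
    {"tx":0.0,"ty":0.0,"tz":0.2,"ax":0.0,"ay":0.0,"az":0.0}
  ]
}}

```text
time: 17.05
tool_pos: [0.5603, -0.0567, 0.1262]
tool_rot: [-1.916, -2.008, 0.48]
force: [-2.3, 1.7, 2.5]
width: 0.146
```

Emit:
{"api": "apply_moves", "payload": {
  "motion": [
    {"tx":0.0,"ty":0.0,"tz":0.1,"ax":0.0,"ay":0.0,"az":0.0},
    {"tx":0.0,"ty":0.0,"tz":0.1,"ax":0.0,"ay":0.0,"az":0.0},
    {"tx":0.0,"ty":0.0,"tz":0.1,"ax":0.0,"ay":0.0,"az":0.0},
    {"tx":0.0,"ty":0.0,"tz":0.1,"ax":0.0,"ay":0.0,"az":0.0}
  ]
}}

```text
time: 17.45
tool_pos: [0.5587, -0.0568, 0.1231]
tool_rot: [-1.916, -2.009, 0.48]
force: [-0.3, 2.1, 7.4]
width: 0.151
```

```bash
python3 av.py
```

```text
t 17.75 tip deck mm [-13.3 148.3 -30.1] std [0.01 0.01 0.01] radius 148.8 j 0.0892 F tool [ 1.6 -3.7 -3.8] w 0.145 tilt [-0.001  0.001 -0.003]
```

Emit:
{"api": "apply_moves", "payload": {
  "motion": [
    {"tx":0.0,"ty":0.0,"tz":0.1,"ax":0.0,"ay":0.0,"az":0.0},
    {"tx":0.0,"ty":0.0,"tz":0.1,"ax":0.0,"ay":0.0,"az":0.0},
    {"tx":0.0,"ty":0.0,"tz":0.1,"ax":0.0,"ay":0.0,"az":0.0}
  ]
}}

```text
time: 18.05
tool_pos: [0.5587, -0.0568, 0.123]
tool_rot: [-1.917, -2.011, 0.477]
force: [0.8, 2.2, 17.2]
width: 0.151
```

```bash
python3 av.py
```

```text
t 18.35 tip deck mm [-13.4 148.3 -30.1] std [0.01 0.01 0.01] radius 148.9 j 0.0903 F tool [  2.4  -6.2 -13.4] w 0.146 tilt [-0.004  0.    -0.003]
```

Hard stop at full depth. Relieving the pressure, releasing and withdrawing along the pin axis.

Emit:
{"api": "apply_moves", "payload": {
  "motion": [
    {"tx":0.05,"ty":-0.1,"tz":-0.3,"ax":0.0,"ay":0.0,"az":0.0},
    {"tx":0.0,"ty":0.0,"tz":0.0,"ax":0.0,"ay":0.0,"az":0.0}
  ]
}}

```text
time: 18.55
tool_pos: [0.5586, -0.0566, 0.1232]
tool_rot: [-1.917, -2.01, 0.479]
force: [1.0, 1.6, 3.8]
width: 0.148
```

Emit:
{"api": "apply_moves", "payload": {
  "motion": [
    {"tx":0.0,"ty":0.0,"tz":0.0,"ax":0.0,"ay":0.0,"az":0.0},
    {"tx":0.0,"ty":0.0,"tz":0.0,"ax":0.0,"ay":0.0,"az":0.0},
    {"tx":0.0,"ty":0.0,"tz":0.0,"ax":0.0,"ay":0.0,"az":0.0},
    {"tx":0.0,"ty":0.0,"tz":0.0,"ax":0.0,"ay":0.0,"az":0.0}
  ],
  "gripper": 0
}}

```text
time: 18.95
tool_pos: [0.5574, -0.0563, 0.1227]
tool_rot: [-1.915, -2.008, 0.481]
force: [0.3, -0.1, 0.4]
width: 0.441
```

Emit:
{"api": "apply_moves", "payload": {
  "motion": [
    {"tx":0.0,"ty":0.0,"tz":-1.0,"ax":0.0,"ay":0.0,"az":0.0},
    {"tx":0.0,"ty":0.0,"tz":-2.5,"ax":0.0,"ay":0.0,"az":0.0},
    {"tx":0.0,"ty":0.0,"tz":-4.0,"ax":0.0,"ay":0.0,"az":0.0},
    {"tx":0.0,"ty":0.0,"tz":-4.0,"ax":0.0,"ay":0.0,"az":0.0},
    {"tx":-4.0,"ty":0.0,"tz":-2.0,"ax":0.0,"ay":0.0,"az":0.0}
  ]
}}

```text
time: 19.45
tool_pos: [0.6244, -0.0865, 0.2469]
tool_rot: [-1.905, -2.025, 0.469]
force: [0.9, -0.1, -0.7]
width: 0.498
```

Emit:
{"api": "apply_moves", "payload": {
  "motion": [
    {"tx":-4.5,"ty":0.0,"tz":-1.0,"ax":0.0,"ay":0.0,"az":0.0},
    {"tx":-4.5,"ty":0.0,"tz":-1.0,"ax":0.0,"ay":0.0,"az":0.0},
    {"tx":-4.5,"ty":0.0,"tz":0.0,"ax":0.0,"ay":0.0,"az":0.0},
    {"tx":-4.5,"ty":0.0,"tz":0.0,"ax":0.0,"ay":0.0,"az":0.0},
    {"tx":0.0,"ty":0.0,"tz":0.0,"ax":0.0,"ay":0.0,"az":0.0}
  ]
}}

```text
time: 19.95
tool_pos: [0.6348, -0.2817, 0.2598]
tool_rot: [-1.927, -1.994, 0.488]
force: [0.2, -1.3, -0.7]
width: 0.497
```

```bash
python3 - <<'E'
from h import *; from bench import arm; import cv2
c=arm.capture("scene")["pixels"]; d=arm.capture("top")["pixels"]; print(arm.sense()["force"])
O=lambda h:world(P,ontray(.083,0,.15,.011+h)); print([ (proj(C["scene"],O(h))[0]+P[7:9]).round(1) for h in(0,.034)],[(proj(C["top"],O(h))[0]+P[5:7]).round(1) for h in(0,.034)])
f=lambda i,u,v:cv2.resize(i[v:v+75,u:u+50],None,fx=8,fy=8,interpolation=cv2.INTER_CUBIC)
cv2.imwrite("pics/e.png",np.hstack([f(c,210,150),f(d,255,150)])[:,:,::-1])
E
```

```text
[-0.8612727   0.58243089  0.32135815]
[array([234.5, 190.6]), array([232.4, 185.8])] [array([281.3, 186.7]), array([281.3, 179.8])]
```

View pics/e.png

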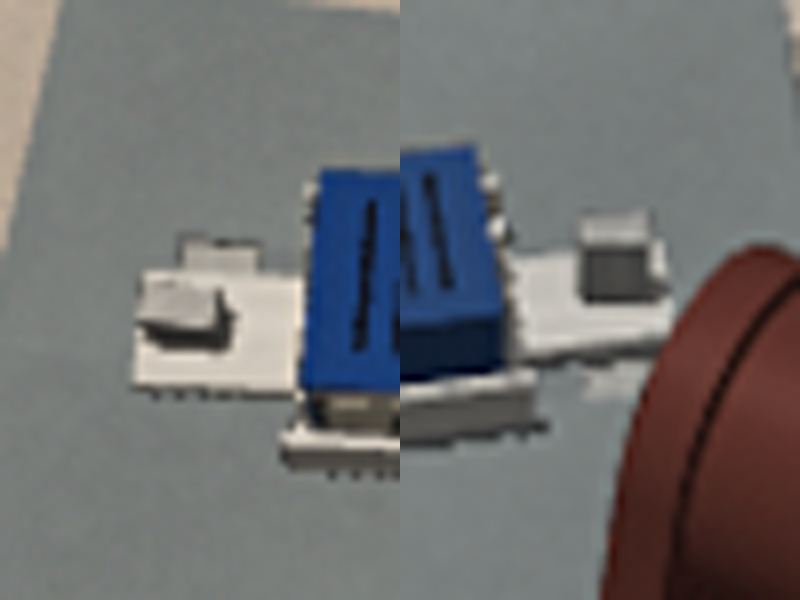

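The pin head sits square and down on the ear. Its top is at scene px (232,187) against (232,186) expected, and at top px (281,178) against (281,180). The gripper is clear, so I'm handing in.

```bash
python3 -c "
from bench import arm
print(arm.sign_off())"
```

```text
the job is handed in; nothing more can be done
None
```

The tray is locked and the job is handed in: I pushed the tray round, put the pin through the ear and keeper, let go and moved clear. No verdict is reported, so this rests on my own checks.

- **Tray push:** The cameras put the joint at 0.066 rad after the push, with the pin still in its block. The contact geometry had said 0.085 rad, so the two disagreed. I trusted the camera figure.
- **Finding the keeper hole:** The first pictures showed it through the window at about 0.083 rad. The pin swung the tray there and dropped in at a tool reading of about 0.088 rad.
- **Pin home:** It came to a hard stop with the tip 41 mm below the ear's top (42 mm nominal). Under about 13 N along the pin it went no further.
- **After letting go:** The final pictures show the head square on the ear, within about 2 px of the predicted position. The pin axis angle was not measured after release.
- **Limits and bystanders:** The clock stood at about 20 s. The highest wrist force in the readings was about 17 N. I touched no bystander that I know of, but I did not measure their positions again at the end.

Three of the first move calls were refused because rows lacked zero entries. The one that ran moved the arm only through free space.

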